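# Release the latched key of the mode selector

## Task

One of the four identical keys on the mode selector is latched down. With the fingertips tap each key lightly, from left to right, to feel which one it is, without operating any of them; then press the latched key fully home and let go, so that it springs up and all four keys stand up. Never push a key that is up more than half-way down, and leave the film can, vial and eraser where they are.

Things in the scene. Friction and masses are not known exactly. Their poses are not given: they have to be found in the camera images.
- selector: mode selector: a low grey desk case standing fast on the bench, 100 mm deep (x) by 224 mm wide (y) by 45 mm high, with one row of four identical square white keys on top. Origin at the centre of its underside; x to its back, y to its left along the key row, z up. It may stand turned by up to 0.35 rad.
- key_1: the leftmost key seen from the robot, at 72 mm on the case's y axis; origin at the centre of its top face, axes as the case's. Square white cap, 30 x 30 mm (top face 26 x 26); moves only up and down. Height of the origin over the case's underside: up 59 mm (14 above the case top), latched 53, bottom stop 50.
- key_2: the second from the left key seen from the robot, at 24 mm on the case's y axis; origin at the centre of its top face, axes as the case's. One key is latched at the start, a different one each run; the other three are up. An up key gives way at once: 1.5 N starts it, 0.5 N more per mm; let go, it springs back.
- key_3: the third from the left key seen from the robot, at -24 mm on the case's y axis; origin at the centre of its top face, axes as the case's. The latched key (any of the four) does not give under less than about 3.5 N. Pushed 2 mm deeper (5 to 6 N; on to the bottom stop is right) its catch lets go and it springs up when the finger lifts.
- key_4: the rightmost key seen from the robot, at -72 mm on the case's y axis; origin at the centre of its top face, axes as the case's. Keys are alike and 48 mm apart.
- film_can_mid (a point): bystander: loose black film can, 34 mm across, 50 mm high, upright behind the case; point at its centre, half-way up
- dust_vial_mid (a point): bystander: loose clear vial with a pale cap, 29 mm across, 54 mm high, upright behind the case; point at its centre, half-way up
- rubber_mid (a point): bystander: loose eraser in a blue sleeve, 20 x 45 x 12 mm, lying in front of the case; point at its centre, half-way up

How it is judged:
On the way, in this order (a step that is already met when the one before it is completed fails the run):
1. the leftmost key is tapped with the fingers while the latched key is still latched (contact force between the fingers and key_1 above 0.3 N and ((z of key_1 in the frame of selector below 0.0548 m and distance of key_1 from where it was at the start of the episode below 0.0042 m) or (z of key_2 in the frame of selector below 0.0548 m and distance of key_2 from where it was at the start of the episode below 0.0042 m) or (z of key_3 in the frame of selector below 0.0548 m and distance of key_3 from where it was at the start of the episode below 0.0042 m) or (z of key_4 in the frame of selector below 0.0548 m and distance of key_4 from where it was at the start of the episode below 0.0042 m))), for 0.02 s.
2. the second from the left key is tapped with the fingers while the latched key is still latched (contact force between the fingers and key_2 above 0.3 N and ((z of key_1 in the frame of selector below 0.0548 m and distance of key_1 from where it was at the start of the episode below 0.0042 m) or (z of key_2 in the frame of selector below 0.0548 m and distance of key_2 from where it was at the start of the episode below 0.0042 m) or (z of key_3 in the frame of selector below 0.0548 m and distance of key_3 from where it was at the start of the episode below 0.0042 m) or (z of key_4 in the frame of selector below 0.0548 m and distance of key_4 from where it was at the start of the episode below 0.0042 m))), for 0.02 s.
3. the third from the left key is tapped with the fingers while the latched key is still latched (contact force between the fingers and key_3 above 0.3 N and ((z of key_1 in the frame of selector below 0.0548 m and distance of key_1 from where it was at the start of the episode below 0.0042 m) or (z of key_2 in the frame of selector below 0.0548 m and distance of key_2 from where it was at the start of the episode below 0.0042 m) or (z of key_3 in the frame of selector below 0.0548 m and distance of key_3 from where it was at the start of the episode below 0.0042 m) or (z of key_4 in the frame of selector below 0.0548 m and distance of key_4 from where it was at the start of the episode below 0.0042 m))), for 0.02 s.
4. the rightmost key is tapped with the fingers while the latched key is still latched (contact force between the fingers and key_4 above 0.3 N and ((z of key_1 in the frame of selector below 0.0548 m and distance of key_1 from where it was at the start of the episode below 0.0042 m) or (z of key_2 in the frame of selector below 0.0548 m and distance of key_2 from where it was at the start of the episode below 0.0042 m) or (z of key_3 in the frame of selector below 0.0548 m and distance of key_3 from where it was at the start of the episode below 0.0042 m) or (z of key_4 in the frame of selector below 0.0548 m and distance of key_4 from where it was at the start of the episode below 0.0042 m))), for 0.02 s.
5. after the four taps, the latched key is pressed home with the fingers (within 1.5 mm of its bottom stop) (((z of key_1 in the frame of selector below 0.0515 m and contact force between the fingers and key_1 above 1 N) or (z of key_2 in the frame of selector below 0.0515 m and contact force between the fingers and key_2 above 1 N) or (z of key_3 in the frame of selector below 0.0515 m and contact force between the fingers and key_3 above 1 N) or (z of key_4 in the frame of selector below 0.0515 m and contact force between the fingers and key_4 above 1 N))), for 0.05 s.
At the end, for the whole second after the job is handed in: all four keys stand up (tops at least 57.5 mm above the case's underside), and the film can, vial and eraser are within 15 mm of where they stood (z of each of key_1, key_2, key_3, key_4 in the frame of selector above 0.0575 m and distance of each of film_can_mid, dust_vial_mid, rubber_mid from where it was at the start of the episode below 0.015 m); the robot touches nothing.
It fails at once if the leftmost key, having stood up, is pushed down more than 5 mm of its 9 mm (z of key_1 in the frame of selector below 0.054 m and distance of key_1 from where it was at the start of the episode above 0.0042 m).
It fails at once if the second from the left key, having stood up, is pushed down more than 5 mm of its 9 mm (z of key_2 in the frame of selector below 0.054 m and distance of key_2 from where it was at the start of the episode above 0.0042 m).
It fails at once if the third from the left key, having stood up, is pushed down more than 5 mm of its 9 mm (z of key_3 in the frame of selector below 0.054 m and distance of key_3 from where it was at the start of the episode above 0.0042 m).
It fails at once if the rightmost key, having stood up, is pushed down more than 5 mm of its 9 mm (z of key_4 in the frame of selector below 0.054 m and distance of key_4 from where it was at the start of the episode above 0.0042 m).
It fails at once if a bystander is pushed, tipped or lifted (15 mm) (distance of any of film_can_mid, dust_vial_mid, rubber_mid from where it was at the start of the episode above 0.015 m).
It also fails if it takes over 51 s, if anything falls off the work surface, if the arm or the gripper's body presses on something with over 40 N, if the wrist force passes 120 N, or if a joint passes its speed limit or range.

## Robot

A 6-joint arm with a two-finger parallel gripper is mounted at the origin on a cart in front of the work surface, level with it; the furniture and walls round the work are solid. World frame = base frame: x ahead of the robot, y to its left, z up, the work surface at z = 0. Lengths are in m, angles in rad, forces in N, time in s.
With the tool pointing down it reaches from about 0.35 to 0.975 m from the base axis. Payload 4.9 kg.
Tool frame: the origin (TCP) lies midway between the tips of the shut fingers; the grasp point (between the pads) lies bot.tcp_to_grasp behind it (bot.tcp_to_grasp is the distance from the TCP to the grasp point, in m); z points along the fingers, y is the line along which they close (so a half turn about z gives the same grasp; the last joint's range is limited). The gripper opens to 85 mm and grips with 20 to 120 N. Pads are 22 mm wide; open, the fingers measure 114 mm over their backs; the gripper's body (76 mm by 85 mm) begins 54 mm behind the grasp point. The pads swing forward as they close: fully open they stand 13 mm farther back than shut.
Start: joints at [0.998, 0.053, 1.613, -0, 1.476, -0.119], TCP at [0.274, 0.562, 0.231] pointing down, gripper open.
Joint ranges: [-3.01, 3.01], [-1.01, 2.22], [0.06, 2.58], [-1.02, 4.17], [0.09, 2.62], [-3.14, 3.14]. Speed limits (rad/s): [2.57, 2.57, 3.14, 3.14, 3.14, 3.14].

## Interface

Orientations are given as a 3x3 rotation matrix whose columns are the frame's x, y, z axes.
In Python, from station import bot, viewer gives the robot as it stands.
- The arm moves only by the shell command python3 -m jog 'ROWS' [OPENING] [FORCE]. ROWS is a JSON object of lists of equal length, an entry for each row: "linear": the shift along the tool's x, y, z in mm, a list of three; "rot": the turn, a rotation vector about the tool's x, y, z in rad, a list of three. A call has 1 to 20 rows; each row shifts and turns the commanded pose from where the row before left it, along the tool's axes as they then stand; what a row does not reach is not made up. A row lasts 1/10 s, in which the tool goes at most 50 mm and 8.59 degrees, less where a joint would pass 70% of its speed; a pose out of reach is approached as far as the arm can. A call is refused whole if a number of a shift passes 50 or a number of a turn 0.15, either way. A call with a gripper value outside its range is refused whole. OPENING is the finger opening in mm, from 0 to 85.4, set as the call begins (- or left out, the last holds). The fingers move at their own pace and stop on an object; FORCE is the grip in N (left out, the last holds). Time passes only in rows, so rows that do not move let the fingers close. It gives the time, the measured TCP pose, the force, the opening and the grip force at its end, in the units of the state.
- bot.observe(): the state, without advancing time (a new reading comes with each control period).
- viewer.capture(name): name is "side" or "top"; returns the picture (400x640x3 uint8, red, green, blue); there is no depth.
- viewer.calibration(name): a dict with "mtx" (3x3 intrinsics, pixels), "D" ([k1, k2, p1, p2, k3] as OpenCV has them; the pictures are not rectified), "R" (3x3) and "t" (3): a world point X has camera coordinates R X + t. Camera axes: x right, y down, z forward; pixel columns grow to the right and rows downward; lengths in m; the calibration is good to about 2 mm. A picture is of the moment at which its call begins. calibration takes no time and is no camera call.
- bot.finish_job(): hands the job in; it is judged then, once.
The state is a dict: "time_s": time; "joint_pos": joint angles; "qd": joint speeds; "joint_efforts": joint torques, N m; "eef_pos": TCP position; "ee_rot": TCP orientation; "wrist_force": force on the tool from outside, world axes, zero at the start; "moment": the same for the moment, N m; "finger_gap": finger opening in m; "grasp_force": force on a finger pad.
Only numpy, scipy, OpenCV 4.12 (cv2) and the standard library are available. Lean on these libraries where they do the work, as an engineer would, in place of code of your own. Each camera call takes 0.05 s, during which the arm holds its last target. There are 200 camera calls.

## Working session

There is one attempt and no reset: what is moved stays moved. The work goes in short steps, Python scripts to look and compute and a shell command to move; the robot and the scene stay as the last step left them, time stands still between calls to the robot, and variables do not carry over. Pictures are saved under pics/ and viewed, at most 10 in all, crops included, and the job is handed in when it is done.

```bash
mkdir -p pics; python3 - <<'E'
from station import bot, viewer
import cv2
for n in("side","top"):
    cv2.imwrite(f"pics/{n}0.png",viewer.capture(n)[:,:,::-1])
    c=viewer.calibration(n); print(n,c)
s=bot.observe(); print(s, bot.tcp_to_grasp)
E
```

```text
side {'mtx': array([[517.93977138,   0.        , 314.14315765],
       [  0.        , 517.93977138, 203.685061  ],
       [  0.        ,   0.        ,   1.        ]]), 'D': array([-0.01568191,  0.        ,  0.        ,  0.        ,  0.        ]), 'R': array([[ 0.91994777, -0.39190124,  0.01046518],
       [-0.21709118, -0.53146383, -0.81879034],
       [ 0.32644682,  0.75097244, -0.57399727]]), 't': array([-0.50047415,  0.15239584,  0.76113122])}
top {'mtx': array([[492.22222736,   0.        , 317.879369  ],
       [  0.        , 492.22222736, 199.71094262],
       [  0.        ,   0.        ,   1.        ]]), 'D': array([0.01405562, 0.        , 0.        , 0.        , 0.        ]), 'R': array([[-0.03060525, -0.99952994,  0.0017951 ],
       [-0.97761406,  0.02956007, -0.20831937],
       [ 0.20816838, -0.00813059, -0.97805921]]), 't': array([-0.02501303,  0.54708763,  0.81881176])}
{'time_s': 0.1, 'joint_pos': array([ 9.97953899e-01,  5.33158552e-02,  1.61415123e+00,  3.77426151e-06,
        1.47601265e+00, -1.18971153e-01]), 'qd': array([ 0.00036491, -0.00118524, -0.0041653 ,  0.00045546,  0.001178  ,
        0.00084954]), 'joint_efforts': array([ 2.44225760e-05, -3.94902277e+01, -3.71362638e+01, -1.41340347e-04,
        3.88339511e-03,  8.86862296e-06]), 'eef_pos': array([0.27370433, 0.56125347, 0.23017372]), 'ee_rot': array([[-8.98756213e-01,  4.38447508e-01, -1.02600014e-03],
       [ 4.38448649e-01,  8.98754846e-01, -1.58380015e-03],
       [ 2.27709368e-04, -1.87329860e-03, -9.99998219e-01]]), 'wrist_force': array([-0.59867077,  0.27664507,  0.00316161]), 'moment': array([-0.00267654,  0.05258323,  0.00772213]), 'grasp_force': 0.0, 'finger_gap': 0.08555680910687566} 0.0187
```

View pics/side0.png

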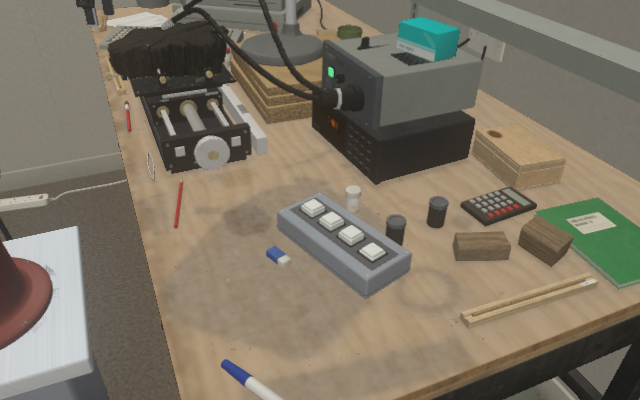

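View pics/top0.png

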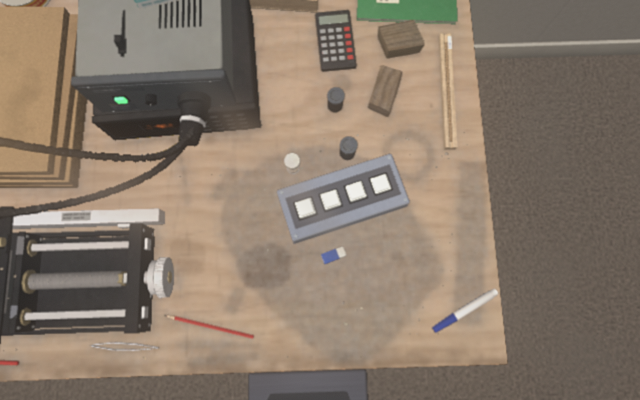

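The case lies at about (343,198) in the top view. Its keys are at (305,208), (330,200), (356,191) and (380,184), with the vial at (292,160), the film can at (348,148) and the eraser at (333,256).

```bash
cat > h.py <<'E'
import cv2, numpy as np
from station import bot, viewer
def keys(n, box, img=None):
    im=viewer.capture(n) if img is None else img
    x0,y0,x1,y1=box
    m=(im.min(2)>150).astype(np.uint8)*255
    z=np.zeros_like(m); z[y0:y1,x0:x1]=m[y0:y1,x0:x1]
    k,l,st,c=cv2.connectedComponentsWithStats(z)
    return sorted([(st[i,4],*c[i]) for i in range(1,k) if st[i,4]>40],key=lambda r:r[1])
def ray(n,p):
    c=viewer.calibration(n)
    u=cv2.undistortPoints(np.array([[p]],float),c["mtx"],c["D"])[0,0]
    d=c["R"].T@np.r_[u,1]; return -c["R"].T@c["t"], d
def plane(n,p,z):
    o,d=ray(n,p); return o+d*(z-o[2])/d[2]
def tri(p,q):
    a,d=ray("top",p); b,e=ray("side",q)
    s=np.linalg.lstsq(np.c_[d,-e],b-a,rcond=None)[0]
    return (a+s[0]*d+b+s[1]*e)/2, np.linalg.norm(a+s[0]*d-b-s[1]*e)
E
python3 - <<'E'
from h import *
t=keys("top",(285,165,400,225),cv2.imread("pics/top0.png")); s=keys("side",(295,194,392,264),cv2.imread("pics/side0.png"))
for r in t+s: print(np.round(r,1))
P=[]
for a,b in zip(t,s): p,e=tri(a[1:],b[1:]); print(np.round(p,4),round(e,4), np.round(plane("top",a[1:],.058),4), np.round(plane("side",b[1:],.058),4))
E
```

```text
[ 79.  287.6 215.2]
[276.  304.7 207.5]
[775.  328.4 178.6]
[278.  330.1 199.2]
[280.  355.4 190.9]
[677.  362.1 211.8]
[264.  380.2 183.4]
[ 56.  395.8 174.4]
[204.  312.  206.2]
[222.  330.7 219.3]
[248.  350.5 233.2]
[ 46.  352.5 201.5]
[254.  371.9 250.8]
[0.5342 0.0117 0.0294] 0.0192 [0.5197 0.0128 0.058 ] [ 0.5282 -0.0263  0.058 ]
[ 0.5532 -0.0208  0.0163] 0.0254 [ 0.5327 -0.0178  0.058 ] [ 0.5421 -0.0723  0.058 ]
[ 0.592  -0.0618  0.0079] 0.0102 [ 0.5841 -0.0617  0.058 ] [ 0.5559 -0.1178  0.058 ]
[ 0.5602 -0.0694  0.0824] 0.0399 [ 0.5462 -0.0634  0.058 ] [ 0.5983 -0.0399  0.058 ]
[ 0.5838 -0.118   0.0093] 0.0259 [ 0.5601 -0.1092  0.058 ] [ 0.5668 -0.1687  0.058 ]
```

```bash
python3 - <<'E'
from h import *
f=lambda L:[r for r in L if 190<r[0]<300]
t=f(keys("top",(285,165,400,225),cv2.imread("pics/top0.png"))); s=f(keys("side",(295,194,392,264),cv2.imread("pics/side0.png")))
for a,b in zip(t,s): p,e=tri(a[1:],b[1:]); print(np.round(p,4),round(e,4))
P=np.array([plane("top",a[1:],.057) for a in t]); Q=np.array([plane("side",b[1:],.057) for b in s])
print(P.round(4),Q.round(4)); M=(P+Q)/2
d=(M[0]-M[3])*3+M[1]-M[2]; print("yaw",np.arctan2(-d[0],d[1]),"c",M.mean(0))
print("can",plane("top",(348,146),.05),"vial",plane("top",(292,160),.054))
E
```

```text
[ 0.5331 -0.0174  0.0511] 0.002
[ 0.5471 -0.0634  0.0507] 0.0014
[ 0.5611 -0.1096  0.0507] 0.0014
[ 0.5752 -0.1558  0.0453] 0.0008
[[ 0.5329 -0.0178  0.057 ]
 [ 0.5464 -0.0634  0.057 ]
 [ 0.5603 -0.1093  0.057 ]
 [ 0.5728 -0.1543  0.057 ]] [[ 0.5288 -0.025   0.057 ]
 [ 0.5427 -0.0711  0.057 ]
 [ 0.5565 -0.1166  0.057 ]
 [ 0.5674 -0.1677  0.057 ]]
yaw 0.2761504598333938 c [ 0.55096112 -0.09064589  0.057     ]
can [ 0.64696891 -0.10016321  0.05      ] vial [0.62209109 0.0031208  0.054     ]
```

```bash
python3 -m jog '{"linear":[[0,0,0],[0,0,0],[0,0,0]],"rot":[[0,0,0.15],[0,0,0.15],[0,0,0.15]]}' 0
```

```text
time_s: 0.4
eef_pos: [0.2738, 0.5614, 0.2305]
ee_rot: [[-0.614, 0.79, -0.001], [0.79, 0.614, -0.001], [-0.0, -0.001, -1.0]]
wrist_force: [-0.5, 0.8, 1.0]
finger_gap: 0.0439
grasp_force: 0.0
```

```bash
python3 -m jog '{"linear":[[0,0,0],[0,0,0],[0,0,0],[-20,2,0],[-40,6,0],[-45,6,0],[-45,6,0],[-45,6,0],[-45,6,0],[-45,6,0],[-45,6,0],[-45,6,0],[-45,6,0],[-45,6,0],[-45,6,0],[-45,6,0],[-45,5,0],[-29,1,0],[0,0,0],[0,0,0]],"rot":[[0,0,0.15],[0,0,0.15],[0,0,0.065],[0,0,0],[0,0,0],[0,0,0],[0,0,0],[0,0,0],[0,0,0],[0,0,0],[0,0,0],[0,0,0],[0,0,0],[0,0,0],[0,0,0],[0,0,0],[0,0,0],[0,0,0],[0,0,0],[0,0,0]]}' 0; python3 -c "
from h import *
cv2.imwrite('pics/top1.png',viewer.capture('top')[:,:,::-1]);cv2.imwrite('pics/side1.png',viewer.capture('side')[:,:,::-1])"
```

```text
time_s: 2.4
eef_pos: [0.5371, -0.0153, 0.2307]
ee_rot: [[-0.296, 0.955, -0.001], [0.955, 0.296, 0.001], [0.001, -0.001, -1.0]]
wrist_force: [0.2, -0.1, 0.7]
finger_gap: -0.0004
grasp_force: 0.0
```

View pics/side1.png

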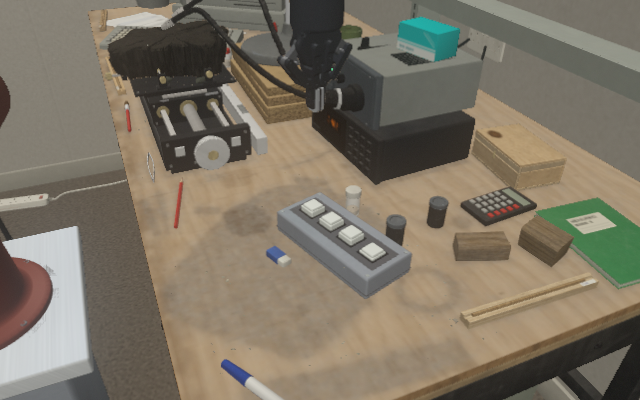

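```bash
python3 -m jog '{"linear":[[-2,-4,20],[0,0,35],[0,0,40],[0,0,35],[0,0,20],[0,0,10],[0,0,4],[0,0,0],[0,0,0]],"rot":[[0,0,0],[0,0,0],[0,0,0],[0,0,0],[0,0,0],[0,0,0],[0,0,0],[0,0,0],[0,0,0]]}' 0;  python3 -c "
from h import *
cv2.imwrite('pics/top2.png',viewer.capture('top')[:,:,::-1]);cv2.imwrite('pics/side2.png',cv2.resize(viewer.capture('side')[130:300,240:430,::-1],None,fx=4,fy=3.5))
print(bot.observe()['wrist_force'])"
```

```text
time_s: 3.4
eef_pos: [0.5354, -0.018, 0.069]
ee_rot: [[-0.298, 0.955, 0.003], [0.955, 0.298, -0.0], [-0.001, 0.003, -1.0]]
wrist_force: [-0.8, -1.1, 0.3]
finger_gap: 0.0002
grasp_force: 0.0
[-0.03909325  0.48509103 -0.20030714]
```

View pics/side2.png

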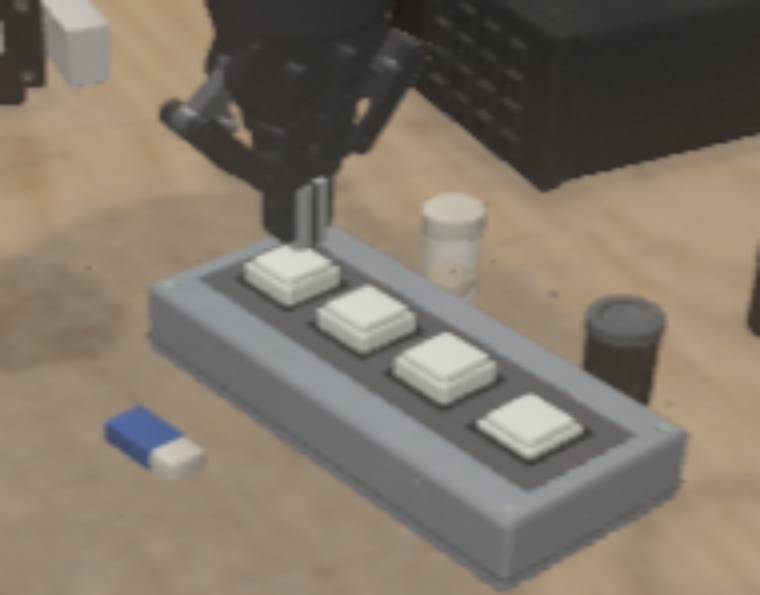

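The finger tips are about 10 mm above key 1 (crop 295,245) and centred on it. Key 4 (crop 530,425) visibly stands lower than the others, so I'll check that by touch, tapping from left to right.

```bash
python3 -m jog '{"linear":[[0,-2,5],[0,0,3],[0,0,2],[0,0,0]],"rot":[[0,0,0],[0,0,0],[0,0,0],[0,0,0]]}' 0; python3 -m jog '{"linear":[[0,0,1.5],[0,0,0]],"rot":[[0,0,0],[0,0,0]]}' 0;  python3 -m jog '{"linear":[[0,0,1],[0,0,0]],"rot":[[0,0,0],[0,0,0]]}' 0
```

```text
time_s: 3.9
eef_pos: [0.5322, -0.0188, 0.0572]
ee_rot: [[-0.297, 0.955, -0.0], [0.955, 0.297, -0.0], [0.0, -0.0, -1.0]]
wrist_force: [-0.9, -0.1, 2.5]
finger_gap: 0.0001
grasp_force: 1.2
time_s: 4.1
eef_pos: [0.5323, -0.0188, 0.0559]
ee_rot: [[-0.297, 0.955, -0.0], [0.955, 0.297, -0.0], [-0.0, -0.0, -1.0]]
wrist_force: [-1.6, -0.3, 2.6]
finger_gap: 0.0002
grasp_force: 1.5
time_s: 4.3
eef_pos: [0.5323, -0.0188, 0.0549]
ee_rot: [[-0.297, 0.955, -0.0], [0.955, 0.297, -0.0], [-0.0, -0.0, -1.0]]
wrist_force: [-1.8, -1.5, 4.1]
finger_gap: -0.0001
grasp_force: 1.8
```

Key 1 gives like a spring, so it is up. Next is key 2.

```bash
python3 -m jog '{"linear":[[0,0,-5],[0,0,-10],[-10,0,0],[-28,0,0],[-10,0,0],[0,0,6],[0,0,4],[0,0,1],[0,0,0],[0,0,0]],"rot":[[0,0,0],[0,0,0],[0,0,0],[0,0,0],[0,0,0],[0,0,0],[0,0,0],[0,0,0],[0,0,0],[0,0,0]]}' 0; python3 -m jog '{"linear":[[0,0,2],[0,0,0],[0,0,0]],"rot":[[0,0,0],[0,0,0],[0,0,0]]}' 0
```

```text
time_s: 5.3
eef_pos: [0.5463, -0.064, 0.0588]
ee_rot: [[-0.298, 0.955, -0.001], [0.955, 0.298, 0.0], [0.001, -0.001, -1.0]]
wrist_force: [-1.0, -0.3, 1.0]
finger_gap: 0.0001
grasp_force: 0.8
time_s: 5.6
eef_pos: [0.5467, -0.0641, 0.057]
ee_rot: [[-0.298, 0.955, 0.0], [0.955, 0.298, 0.001], [0.001, 0.0, -1.0]]
wrist_force: [0.2, 1.9, 2.9]
finger_gap: 0.0002
grasp_force: 1.3
```

Key 2 is up too. Key 3 next.

```bash
python3 -m jog '{"linear":[[0,0,-5],[0,0,-8],[-10,0,0],[-28,0,0],[-10,0,0],[0,0,6],[0,0,4],[0,0,1],[0,0,0],[0,0,0]],"rot":[[0,0,0],[0,0,0],[0,0,0],[0,0,0],[0,0,0],[0,0,0],[0,0,0],[0,0,0],[0,0,0],[0,0,0]]}' 0; python3 -m jog '{"linear":[[0,0,2],[0,0,0],[0,0,0]],"rot":[[0,0,0],[0,0,0],[0,0,0]]}' 0
```

```text
time_s: 6.6
eef_pos: [0.5606, -0.1098, 0.0588]
ee_rot: [[-0.298, 0.955, -0.001], [0.955, 0.298, 0.0], [0.0, -0.0, -1.0]]
wrist_force: [-0.9, 0.1, 1.7]
finger_gap: 0.0001
grasp_force: 0.8
time_s: 6.9
eef_pos: [0.561, -0.1099, 0.0569]
ee_rot: [[-0.298, 0.955, 0.0], [0.955, 0.298, 0.001], [0.001, 0.0, -1.0]]
wrist_force: [-1.1, 3.0, 1.8]
finger_gap: -0.0003
grasp_force: 1.3
```

Key 3 is up as well. On to key 4, where I expect no contact at 57 mm.

```bash
python3 -m jog '{"linear":[[0,0,-5],[0,0,-8],[-10,0,0],[-28,0,0],[-10,0,0],[0,0,6],[0,0,4],[0,0,2],[0,0,1],[0,0,0],[0,0,0]],"rot":[[0,0,0],[0,0,0],[0,0,0],[0,0,0],[0,0,0],[0,0,0],[0,0,0],[0,0,0],[0,0,0],[0,0,0],[0,0,0]]}' 0; for i in 1 2; do python3 -m jog '{"linear":[[0,0,0.8],[0,0,0]],"rot":[[0,0,0],[0,0,0]]}' 0; done
```

```text
time_s: 8.0
eef_pos: [0.5752, -0.1559, 0.0569]
ee_rot: [[-0.298, 0.955, 0.0], [0.955, 0.298, -0.0], [-0.0, 0.0, -1.0]]
wrist_force: [0.1, -0.3, 0.1]
finger_gap: -0.0002
grasp_force: 0.0
time_s: 8.2
eef_pos: [0.5752, -0.1561, 0.0561]
ee_rot: [[-0.298, 0.955, 0.0], [0.955, 0.298, -0.0], [-0.0, 0.0, -1.0]]
wrist_force: [0.2, -0.2, 1.2]
finger_gap: -0.0001
grasp_force: 0.0
time_s: 8.4
eef_pos: [0.5751, -0.1562, 0.0551]
ee_rot: [[-0.297, 0.955, -0.0], [0.955, 0.297, 0.0], [0.0, -0.0, -1.0]]
wrist_force: [0.0, -0.0, 0.2]
finger_gap: 0.0
grasp_force: 0.0
```

Nothing touched down to 55 mm, so key 4 is the latched one. I'll creep down until contact.

```bash
python3 -m jog '{"linear":[[0,0,0.8],[0,0,0]],"rot":[[0,0,0],[0,0,0]]}' 0; python3 -m jog '{"linear":[[0,0,0.5],[0,0,0]],"rot":[[0,0,0],[0,0,0]]}' 0; python3 -m jog '{"linear":[[0,0,0.3],[0,0,0]],"rot":[[0,0,0],[0,0,0]]}' 0
```

```text
time_s: 8.6
eef_pos: [0.575, -0.1562, 0.0543]
ee_rot: [[-0.297, 0.955, -0.0], [0.955, 0.297, 0.0], [0.0, -0.0, -1.0]]
wrist_force: [-0.1, 0.8, 0.1]
finger_gap: -0.0
grasp_force: 0.0
time_s: 8.8
eef_pos: [0.5751, -0.1562, 0.0538]
ee_rot: [[-0.297, 0.955, -0.0], [0.955, 0.297, 0.0], [0.0, -0.0, -1.0]]
wrist_force: [0.1, 0.2, -0.0]
finger_gap: 0.0001
grasp_force: 0.0
time_s: 9.0
eef_pos: [0.5751, -0.1562, 0.0536]
ee_rot: [[-0.297, 0.955, -0.0], [0.955, 0.297, 0.0], [0.0, -0.0, -1.0]]
wrist_force: [-0.3, 0.2, -0.2]
finger_gap: 0.0002
grasp_force: 0.0
```

```bash
for i in 1 2 3; do python3 -m jog '{"linear":[[0,0,0.3],[0,0,0]],"rot":[[0,0,0],[0,0,0]]}' 0 | grep -E "eef_pos|force"; done
```

```text
eef_pos: [0.5751, -0.1562, 0.0533]
wrist_force: [-0.5, 1.0, -0.1]
grasp_force: 0.0
eef_pos: [0.5752, -0.1562, 0.0532]
wrist_force: [-0.7, 0.3, 1.1]
grasp_force: 0.7
eef_pos: [0.5752, -0.1562, 0.0531]
wrist_force: [-2.1, -0.1, 3.7]
grasp_force: 1.9
```

Key 4 feels firm: the force rises with no give. All four taps are done, so now I press it home.

```bash
python3 -m jog '{"linear":[[0,0,1.5],[0,0,1.5],[0,0,0.7],[0,0,0],[0,0,0]],"rot":[[0,0,0],[0,0,0],[0,0,0],[0,0,0],[0,0,0]]}' 0
```

```text
time_s: 10.1
eef_pos: [0.5753, -0.1562, 0.05]
ee_rot: [[-0.298, 0.955, -0.0], [0.955, 0.298, 0.0], [0.0, -0.0, -1.0]]
wrist_force: [-4.7, 1.8, 8.4]
finger_gap: 0.0001
grasp_force: 4.4
```

At the bottom stop (50 mm). Now I let go, lift clear and look.

```bash
python3 -m jog '{"linear":[[0,0,-3],[0,0,-10],[0,0,-30],[0,0,-40],[0,0,-40],[0,0,-20],[0,0,0],[0,0,0]],"rot":[[0,0,0],[0,0,0],[0,0,0],[0,0,0],[0,0,0],[0,0,0],[0,0,0],[0,0,0]]}' 0;  python3 -c "
from h import *
cv2.imwrite('pics/side3.png',cv2.resize(viewer.capture('side')[130:300,240:430,::-1],None,fx=4,fy=3.5))"
```

```text
time_s: 10.9
eef_pos: [0.575, -0.1562, 0.1917]
ee_rot: [[-0.297, 0.955, 0.0], [0.955, 0.297, -0.0], [-0.0, 0.0, -1.0]]
wrist_force: [-0.1, 0.9, -0.6]
finger_gap: 0.0001
grasp_force: 0.0
```

View pics/side3.png

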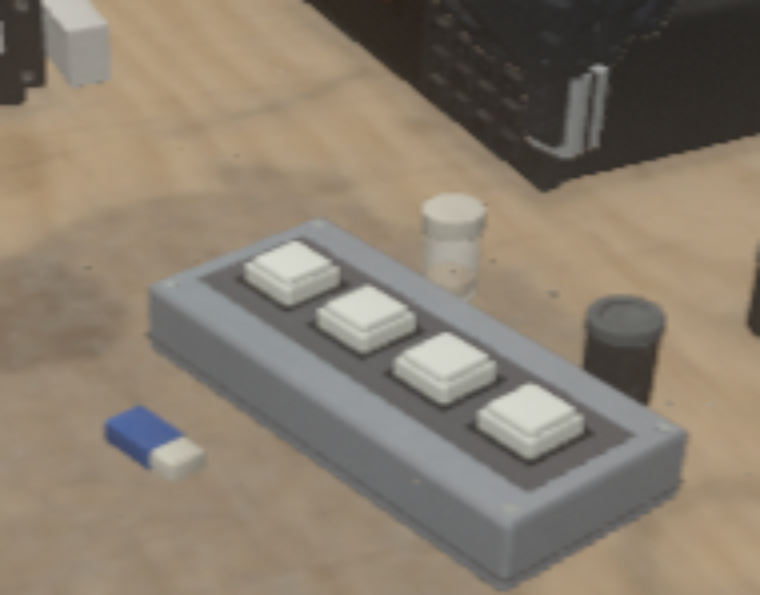

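All four keys now stand equally high (key 4 at crop 530,415), and the vial, can and eraser haven't moved.

```bash
python3 -c "
from station import bot
print(bot.finish_job())"
```

```text
the job is handed in; nothing more can be done
None
```

I tapped all four keys from left to right and found the rightmost (key 4) latched; I pressed it home and it sprang up, the final picture shows all four keys up and the bystanders unmoved, and the job is handed in (no verdict was returned).

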